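# Lock the sliding stop on the T-slot rail with a quarter-turn T-bolt

### The job

Push the sliding stop along the rail until it nips the pipe offcut against the end stop, firmly but not hard (a push of about 10 N). Then take the T-bolt from its parking block, drop its head down through the slot of the sliding stop into the rail, press it down gently against the sprung plate and twist it clockwise a quarter turn, so that its head catches under the rail and holds the stop there with the pipe still nipped; let go, and do not upset the brush jar.

Things in the scene. Friction and masses are not known exactly. Their poses are not given: they have to be found in the camera images.
- jig: fixed gluing jig: plywood board 140 x 320 x 12 mm, aluminium T-slot rail 52 mm wide along jig y. Origin: centre of board's underside, z up. Rail top 40 mm up; slot mouth (x = 0) 17 mm wide, lips 6 mm thick, channel below 42 mm wide, 18 mm deep. Dark end stop, 40 mm high, fixed near the +y end: its face is set somewhere at y = 100 to 125 mm (not measured); cheeks 58 mm long before it guide the pipe.
- stop: dark steel sliding stop, slides on the rail along jig y with 2 N friction; jig's axes. Origin: axis of its slot, at rail-top height. Face for the pipe at its y = +48 mm, 38 mm high. Slot 17 (x) x 42 mm (y), right over the rail's. Two 6 mm pins beside it, 24 mm high, stop the T-bolt's lugs after 93 degrees clockwise from above and block counter-clockwise after 54.
- pipe: short offcut of grey plastic pipe, 40 mm diameter, 70 mm long, lying on the rail along the jig's y axis between end stop and sliding stop; loose. Origin: centre of its underside.
- bolt_grip (a point): centre of the black wing of the T-bolt: 14 mm thick (x), 34 mm long (y), 30 mm high; grip across the 14 mm. z up; y along the wing and the hammer head. Steel collar, diameter 38 mm, underside 45 mm below this point, with two lugs out to 27 mm along y; it hangs on the parking block by the collar, and bears on the sprung plate by it. Mass about 0.1 kg.
- rack: fixed wooden parking block 80 x 130 x 36 mm with two oblong pockets 20 x 43 mm at its y = +-32 mm; the T-bolt hangs in the one at +32 mm, wing roughly along the block's y. Origin: centre of the underside.
- jar_centre (a point): glass jar with brushes, 70 mm diameter, 182 mm high over the brushes, standing loose beyond the parking block; this point is on its axis 60 mm above the table. Leave it standing.
- tab (a point): middle of the rear face of the upright push tab of the sliding stop (44 mm behind its origin, 20 mm above the rail top; tab 36 mm wide in x, 8 mm thick, reaching 36 mm above the rail top); jig's axes. Pushing it to +y moves the stop towards the pipe.
- bolt_head (a point): middle of the top face of the T-bolt's hammer head, 65 mm below bolt_grip, same axes, hidden in the parking block at first. Head 14 mm (x) by 36 mm (y), 8 mm thick with a 2 mm nose below (lowest point 75 mm below bolt_grip); shank diameter 12 mm above it.
- seat (a point): point on the slot's axis of the sliding stop, 16 mm above the rail top: height of the top of the sprung steel plate (36 x 56 mm, slotted alike) when it is not pressed. The plate gives at most 5 mm; its spring takes 2 N to start and 2 N more per mm. The T-bolt's head is below the rail's lips and free to turn from 2.5 mm (7 N); locked, it rests at 2 mm. Jig's axes; the point stays with the stop.
Not all that is in view belongs to the job. Leave any purple look-alike of the pipe alone.

How it is judged:
On the way, in this order (a step that is already met when the one before it is completed fails the run):
1. the sliding stop presses the pipe offcut against the end stop with more than 3 N (contact force between stop and pipe above 3 N and horizontal distance between pipe and stop below 0.0855 m), for 0.1 s.
2. the T-bolt's head is dropped lengthwise through the sliding stop into the rail's slot (z of bolt_grip in the frame of jig below 0.105 m and horizontal distance between bolt_grip and stop below 0.008 m and angle between the y axis of bolt_grip and the y axis of jig, either way round below 0.25 rad), for 0.05 s.
3. it is pressed down and turned a quarter turn, its head across under the lips of the rail (z of bolt_grip in the frame of jig below 0.1025 m and angle between the y axis of bolt_grip and the x axis of jig, either way round below 0.26 rad), for 0.1 s.
At the end, for the whole second after the job is handed in: the pipe is still nipped: lies on the rail, at most 2.5 mm from the sliding stop's face; the T-bolt stands upright (7 degrees) on the axis of the stop's slot (8 mm), its head below the rail's lips and crosswise to the slot within 15 degrees, released and at rest (all of step 3 and horizontal distance between pipe and stop below 0.0855 m and z of pipe in the frame of jig below 0.045 m and z of bolt_grip in the frame of jig above 0.092 m and horizontal distance between bolt_grip and stop below 0.008 m and angle between bolt_grip's own z axis and vertical below 0.12 rad and linear speed of pipe below 0.02 m/s); the robot touches nothing.
It fails at once if the pipe offcut is squeezed by the sliding stop with more than 25 N (contact force between stop and pipe above 25 N).
It fails at once if the T-bolt is pressed or forced against the sliding stop and its sprung plate with more than 25 N (contact force between t_bolt and stop above 25 N).
It fails at once if the brush jar is pushed more than 4 cm or tipped (distance of jar_centre from where it was at the start of the episode above 0.04 m or angle between jar_centre's own z axis and vertical above 0.3 rad).
It also fails if it takes over 61 s, if anything falls off the work surface, if the arm or the gripper's body presses on something with over 40 N, if the wrist force passes 120 N, or if a joint passes its speed limit or range.

### The arm

A 6-joint arm with a two-finger parallel gripper is mounted at the origin on the work surface; the furniture and walls round the work are solid. World frame = base frame: x ahead of the robot, y to its left, z up, the work surface at z = 0. Lengths are in m, angles in rad, forces in N, time in s.
With the tool pointing down it reaches from about 0.25 to 0.725 m from the base axis. Payload 4 kg.
Tool frame: the origin (TCP) lies midway between the tips of the shut fingers; the grasp point (between the pads) lies 19 mm behind it; z points along the fingers, y is the line along which they close (so a half turn about z gives the same grasp; the last joint's range is limited). The gripper opens to 85 mm and grips with 20 to 120 N. Pads are 22 mm wide; open, the fingers measure 114 mm over their backs; the gripper's body (76 mm by 85 mm) begins 54 mm behind the grasp point. The pads swing forward as they close: fully open they stand 13 mm farther back than shut.
Start: joints at [1.128, 0.241, 0.005, 1.335, 0, 1.571], TCP at [0.214, 0.452, 0.231] pointing down, gripper open.
Joint ranges: [-2.72, 2.72], [-1.05, 1.87], [-1.09, 1.28], [-1.99, 2.15], [-1.42, 1.44], [-3.14, 3.14]. Speed limits (rad/s): [2.79, 2.79, 3.14, 3.14, 3.14, 3.14].

### API

Orientations are given as a unit quaternion [w, x, y, z].
In Python, from rig import get_state, eyes, sign_off gives the robot as it stands. The module is installed in compiled form; this text tells all that it offers.
- The arm moves only by the shell command python3 -m jog 'ROWS' [FORCE]. ROWS is text: rows parted by semicolons, each of 5 numbers parted by spaces: the opening, from 0 (shut) to 1 (fully open), then the shift along the tool's x, y, z in cm, then the turn about the tool's z in rad. A call has 1 to 10 rows; each row is the pose to reach, as a shift and turn from the pose commanded when the call began, along the tool's axes at that moment; what a row does not reach only later rows make up. A row lasts 1/12 s, in which the tool goes at most 41.7 mm and 7.16 degrees, less where a joint would pass 70% of its speed; a pose out of reach is approached as far as the arm can. A call with a gripper value outside its range is refused whole. The fingers move at their own pace and stop on an object; FORCE is the grip in N (left out, the last holds). Time passes only in rows, so rows that repeat a pose let the fingers close. It gives the time, the measured TCP pose, the force, the opening and the grip force at its end, in the units of the state.
- get_state(): the state, without advancing time (a new reading comes with each control period).
- eyes.read_camera(name): name is "side" or "top"; returns (picture, depth): 480x640x3 uint8, red, green, blue; 480x640 float32, m along the optical axis (not along the pixel's ray), 0 where there is no reading.
- eyes.get_calibration(name): a dict with "fx", "fy", "cx", "cy" (pixels), "world_from_camera" (4x4, takes a point from camera to world coordinates). Camera axes: x right, y up, looking along -z (the intrinsics and any distortion apply to the point x, -y, -z); pixel columns grow to the right and rows downward; lengths in m; the calibration is good to about 2 mm. A picture is of the moment at which its call begins. get_calibration takes no time and is no camera call.
- sign_off(): hands the job in; it is judged then, once.
The state is a dict: "time": time; "q": joint angles; "joint_velocities": joint speeds; "joint_efforts": joint torques, N m; "tool_pos": TCP position; "orientation": TCP orientation; "contact_force": force on the tool from outside, world axes, zero at the start; "ft_torque": the same for the moment, N m; "width": finger opening in m; "grasp_force": force on a finger pad.
Only numpy, scipy, OpenCV 4.12 (cv2) and the standard library are available. Lean on these libraries where they do the work, as an engineer would, in place of code of your own. Each camera call takes 0.05 s, during which the arm holds its last target. There are 200 camera calls.

## Working session

There is one attempt and no reset: what is moved stays moved. The work goes in short steps, Python scripts to look and compute and a shell command to move; the robot and the scene stay as the last step left them, time stands still between calls to the robot, and variables do not carry over. Pictures are saved under pics/ and viewed, at most 10 in all, crops included, and the job is handed in when it is done.

```bash
mkdir -p pics
cat > h.py <<'E'
import numpy as np, cv2
from rig import get_state, eyes, sign_off
def cal(n):
    c=eyes.get_calibration(n); return c
def pts(n,depth):
    c=cal(n); v,u=np.mgrid[0:480,0:640]
    d=depth; P=np.stack([(u-c['cx'])/c['fx']*d,-(v-c['cy'])/c['fy']*d,-d],-1)
    W=np.array(c['world_from_camera']); return P@W[:3,:3].T+W[:3,3]
def ray(n,u,v,z):
    c=cal(n);W=np.array(c['world_from_camera'])
    r=W[:3,:3]@np.array([(u-c['cx'])/c['fx'],-(v-c['cy'])/c['fy'],-1]);o=W[:3,3]
    return o+r*(z-o[2])/r[2]
E
python3 - <<'E'
from h import *
for n in('top','side'):
    p,d=eyes.read_camera(n); np.savez(''+n+'0.npz',p=p,d=d); cv2.imwrite(f'pics/{n}0.png',p[...,::-1])
    c=cal(n);print(n,{k:np.round(v,3) for k,v in c.items()})
s=get_state();print({k:np.round(v,3) for k,v in s.items()})
E
```

```text
top {'fx': np.float64(527.493), 'fy': np.float64(527.493), 'cx': np.float64(313.146), 'cy': np.float64(230.383), 'world_from_camera': array([[-0.   ,  0.994, -0.112,  0.47 ],
       [-0.999,  0.003,  0.033, -0.027],
       [ 0.033,  0.112,  0.993,  0.933],
       [ 0.   ,  0.   ,  0.   ,  1.   ]])}
side {'fx': np.float64(493.361), 'fy': np.float64(493.361), 'cx': np.float64(317.685), 'cy': np.float64(240.661), 'world_from_camera': array([[-0.995,  0.04 , -0.095,  0.466],
       [-0.101, -0.568,  0.817,  0.649],
       [-0.022,  0.822,  0.569,  0.566],
       [ 0.   ,  0.   ,  0.   ,  1.   ]])}
{'time': np.float64(0.1), 'q': array([ 1.128,  0.241,  0.004,  1.335, -0.   ,  1.571]), 'joint_velocities': array([ 0.001, -0.   ,  0.003,  0.   , -0.   , -0.001]), 'joint_efforts': array([-2.0000e-03, -3.7314e+01,  2.5301e+01,  1.1000e-02, -0.0000e+00,
        0.0000e+00]), 'tool_pos': array([0.214, 0.451, 0.23 ]), 'orientation': array([-0.   ,  0.22 ,  0.976, -0.001]), 'contact_force': array([-0.68 , -0.363,  0.443]), 'ft_torque': array([ 0.053, -0.009, -0.004]), 'grasp_force': np.float64(0.0), 'width': np.float64(0.086)}
```

View pics/top0.png

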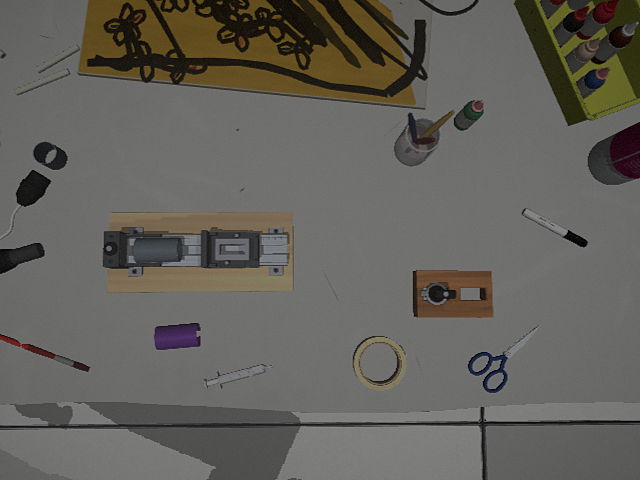

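View pics/side0.png

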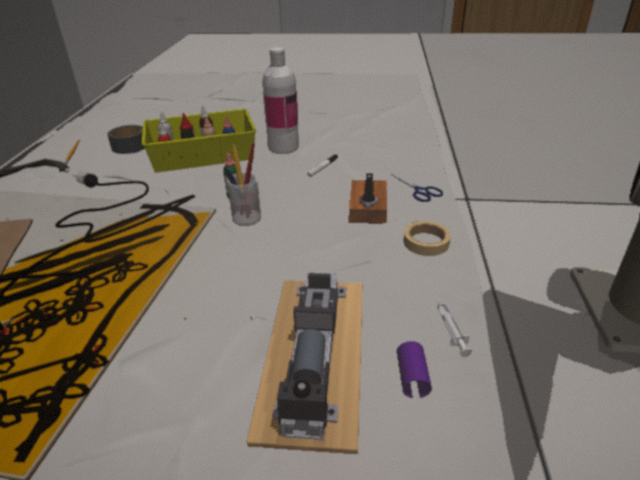

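The top view shows the jig at about (200,250), with its end stop on the left at (115,249). The grey pipe is at (158,249), the sliding stop at (232,249) and its tab near (262,249). The block is at (453,293) with the T-bolt at (437,293), and the jar is at (417,145).

Three things could be the pipe: grey at (158,249), purple at (177,336) and the grey ring at (50,155). The grey one on the rail fits the description. I'll check it in an enlarged crop while measuring.

Run:
```python
from h import *
p=np.load('top0.npz');d=p['d'];p=p['p'];X=pts('top',d)
a=cv2.resize(p[200:300,95:305],None,fx=3.8,fy=3.8,interpolation=cv2.INTER_CUBIC)
b=cv2.resize(p[262:327,405:505],None,fx=3.2,fy=3.2,interpolation=cv2.INTER_CUBIC)
im=np.zeros((600,800,3),np.uint8);im[:a.shape[0],:a.shape[1]]=a;im[385:385+b.shape[0],:b.shape[1]]=b
cv2.imwrite('pics/crop0.png',im[...,::-1])
hsv=cv2.cvtColor(p,cv2.COLOR_RGB2HSV)
wood=((hsv[...,0]>5)&(hsv[...,0]<28)&(hsv[...,1]>60)).astype(np.uint8)
for nm,(u0,u1,v0,v1),h in(('jig',(95,305,200,305),.012),('rack',(405,505,262,327),.036)):
    m=np.zeros_like(wood);m[v0:v1,u0:u1]=wood[v0:v1,u0:u1]
    c=np.vstack(cv2.findContours(m,0,2)[0]); 
    q=[ray('top',*x,h)[:2] for x in c[:,0].astype(float)]
    r=cv2.minAreaRect(np.float32(q)*1000);print(nm,r)
np.set_printoptions(linewidth=220,precision=0,suppress=True)
print('z along rows v=249 jig u100..300'); 
for v in (240,249,258): print((X[v,100:296:3,2]*1000).round())
print((X[293,412:496:2,2]*1000).round())
jm=X[125:170,390:450].reshape(-1,3)*1000; jm=jm[(jm[:,2]>25)]; print('jar',jm.min(0),jm.max(0))
```

```text
jig ((535.9500122070312, 138.09671020507812), (138.71070861816406, 317.5445556640625), 0.2557818591594696)
rack ((463.5069580078125, -294.6274719238281), (136.9607696533203, 79.5970687866211), 89.87861633300781)
z along rows v=249 jig u100..300
[ 3.  1. 82. 82. 81. 80. 83. 75. 58. 40. 39. 42. 72. 72. 74. 75. 73. 73. 72. 72. 73. 73. 75. 71. 73. 75. 73. 52. 43. 42. 40. 44. 39. 40. 78. 79. 68. 49. 46. 57. 57. 56. 55. 57. 58. 57. 53. 55. 55. 58. 49. 78. 78. 48.
 44. 41. 38. 42. 42. 39. 37. 39. 42. 14. 11.  2.]
[ 1. 87. 87. 87. 88. 87. 81. 72. 57. 16. 20. 80. 80. 82. 82. 80. 81. 83. 79. 80. 82. 80. 82. 79. 82. 79. 42. 40. 16. 18. 17. 21. 16. 15. 77. 79. 64. 47. 47. 55. 45. 16. 15. 15. 19. 16. 17. 14. 16. 56. 50. 75. 76. 51.
 17. 13. 15. 16. 16. 17. 18. 19. 17. 12. 15.  4.]
[ -2.  79.  78.  81.  80.  82.  76.  69.  55.  42.  42.  40.  77.  73.  73.  76.  77.  76.  75.  76.  74.  73.  74.  73.  74.  76.  71.  47. 933.  41.  41.  43.  43.  39.  81.  77.  65.  44.  48.  58.  55.  57.  56.
  56.  58.  60.  57.  58.  58.  60.  47.  75.  77.  50.  41.  40.  38.  41.  40.  41.  42.  39.  41.  12. 933.   0.]
[-2. 14. 28. 35. 37. 44. 42. 42. 42. 49. 79. 91. 97. 96. 98. 95. 98. 96. 96. 97. 98. 95. 34. 37. 36.  2.  3.  4.  1.  5.  2.  6.  5.  7.  7. 19. 27. 38. 33. 36. 36.  9.]
jar [ 470. -266.   25.] [754. -27. 933.]
```

View pics/crop0.png

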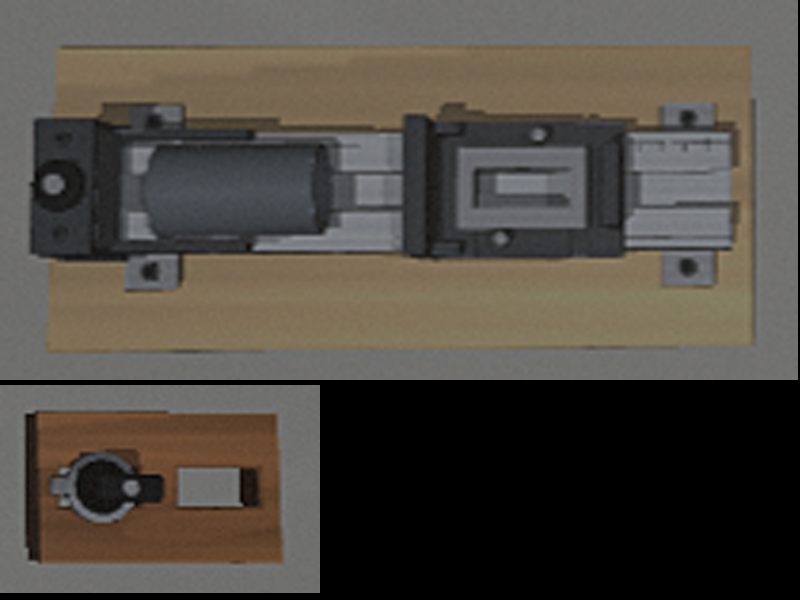

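The crop confirms that the grey pipe lies on the rail between the end stop and the sliding stop. The purple piece is split and lies off the rail, so I'll leave it. The T-bolt is in the left (+y) pocket of the block. Next I'll get precise points for the bolt, tab and seat.

```bash
cat >> h.py <<'E'
from scipy.spatial.transform import Rotation as Ro
def shift(target,az,pose=None):
    s=get_state(); q=np.array(s['orientation']);R=Ro.from_quat(q[[1,2,3,0]]).as_matrix()
    cur=np.arctan2(R[1,1],R[0,1])
    print('pos',np.round(s['tool_pos'],4),'az',round(cur,3),'q6',round(s['q'][5],3),'t',round(s['time'],2),'F',np.round(s['contact_force'],1))
    print('shift cm',np.round(100*R.T@(np.array(target)-s['tool_pos']),2),'turn(cw+)',round(cur-az,3))
def comp(n,m,X):
    q=X[m]; r=cv2.minAreaRect(np.float32(q[:,:2])*1000); print(n,m.sum(),'rect',np.round(r[0],1),np.round(r[1],1),round(r[2],1),'med',np.round(np.median(q,0)*1000,1), 'lo',np.round(np.percentile(q,3,0)*1000,1),'hi',np.round(np.percentile(q,97,0)*1000,1))
E
python3 - <<'E'
from h import *
p=np.load('top0.npz');d=p['d'];p=p['p'];X=pts('top',d);z=X[...,2]
def box(u0,u1,v0,v1):
    m=np.zeros(z.shape,bool);m[v0:v1,u0:u1]=1;return m
comp('tab',box(247,266,235,262)&(z>.070)&(z<.083),X)
comp('faceplate',box(198,214,225,270)&(z>.070)&(z<.085),X)
comp('plate',box(213,252,236,262)&(z>.053)&(z<.060),X)
comp('wing',box(415,470,275,310)&(z>.085)&(z<.105),X)
comp('collar',box(412,462,275,312)&(z>.039)&(z<.050),X)
comp('pipe',box(125,185,235,262)&(z>.06)&(z<.085),X)
comp('endstop',box(100,122,225,275)&(z>.07),X)
g=cv2.cvtColor(p,cv2.COLOR_RGB2GRAY)
np.set_printoptions(linewidth=250)
print(g[228:272:2,205:275:2])
shift([.537,-.02,.23],np.pi)
E
```

```text
tab 133 rect [537.4  38.3] [36.2  8.1] 0.8 med [537.2  38.6  76. ] lo [520.8  34.3  70.7] hi [554.   42.3  79.3]
faceplate 259 rect [536.5 120.9] [59.9 10.6] 1.5 med [536.8 120.9  78.3] lo [509.  116.2  73.6] hi [564.4 126.1  81.1]
plate 451 rect [538.   78.4] [37.3 56.9] 2.2 med [538.6  77.4  56.4] lo [520.4  50.5  53.9] hi [553.8 104.8  59.2]
wing 191 rect [ 462.9 -264.8] [33.4 12.7] 90.0 med [ 463.  -264.5   96.1] lo [ 456.6 -280.5   90.8] hi [ 469.3 -248.8   99.2]
collar 288 rect [ 464.3 -270.9] [76.1 60.7] 90.0 med [ 464.2 -258.8   42.5] lo [ 440.  -297.3   39.1] hi [ 484.5 -238.9   49. ]
pipe 1050 rect [535.2 198.7] [38.2 71.2] 0.3 med [533.4 198.3  77.6] lo [516.4 165.   66.6] hi [553.7 231.3  82.3]
endstop 667 rect [518.5 126.6] [316.6  60.2] 83.2 med [534.2 265.7  80.9] lo [507.6 255.2  72.2] hi [562.4 280.3  90.6]
[[107 106 111  62  68  65  86 108 108 107 107 108 106 109 111 107 108 108 107 108 109 110 108 108 108 108 107 107 110 109 108 107  82 103 105]
 [ 58  80  98  71  71  74  74  73  70  66  65  67  66  65  66  69  70  69  67  67  67  65 100  62 112 111 110 110 108 109
[... 2301 characters left out ...]
 85 100]
 [ 55  33  51  61  62  55  41  53  55  50  60  61  49  51  55  54  53  57  57  58  50  57  57  58  61  56  56  85 128 126 127 127 127 126 129]
 [ 56  21  66  59  60  48  51  52  49  56  51  53  54  55  52  50  52  55  53  56  43  53  52  50  54  53  51  72 100 127 123 126 117 121 122]
 [ 97 100  70  97  91  91  99  97  98  94  99  99 100  98  97  97 100  87  89 110 127 123 126 127 127 126 127 121 116 118 118 118 100 107  95]
 [114 115 119 118 119 116 117 117 115 118 118 118 118 116 118 115 117 115 117 118 120 120 118 121 117 116 120 117 117 118 118 120 103 112  88]]
pos [0.214  0.4513 0.2305] az 1.128 q6 1.571 t 0.1 F [-0.7 -0.4  0.4]
shift cm [-49.38 -28.74   0.1 ] turn(cw+) -2.014
```

```bash
python3 -m jog '0 -49.4 -28.7 0 -2.014;0 -49.4 -28.7 0 -2.014;0 -49.4 -28.7 0 -2.014;0 -49.4 -28.7 0 -2.014;0 -49.4 -28.7 0 -2.014;0 -49.4 -28.7 0 -2.014;0 -49.4 -28.7 0 -2.014;0 -49.4 -28.7 0 -2.014;0 -49.4 -28.7 0 -2.014;0 -49.4 -28.7 0 -2.014' 30; python3 -c "
from h import *
shift([.537,-.02,.23],np.pi)"
```

```text
time: 0.93
tool_pos: [0.4177, 0.1572, 0.2311]
orientation: [-0.0, -0.31, 0.951, 0.0]
contact_force: [1.2, 0.6, 0.3]
width: -0.0002
grasp_force: 0.0
pos [0.4177 0.1572 0.2311] az 2.202 q6 -0.271 t 0.93 F [1.2 0.6 0.3]
shift cm [  0.82 -21.35   0.1 ] turn(cw+) -0.94
```

```bash
python3 -m jog '0 .8 -21.3 0 -.94;0 .8 -21.3 0 -.94;0 .8 -21.3 0 -.94;0 .8 -21.3 0 -.94;0 .8 -21.3 0 -.94;0 .8 -21.3 0 -.94;0 .8 -21.3 0 -.94;0 .8 -21.3 0 -.94;0 .8 -21.3 0 -.94;0 .8 -21.3 0 -.94'; python3 -c "
from h import *
shift([.537,-.02,.23],np.pi)"
```

```text
time: 1.77
tool_pos: [0.5352, -0.0186, 0.2308]
orientation: [-0.0, -0.704, 0.71, 0.0]
contact_force: [-0.4, 0.2, 0.7]
width: -0.0002
grasp_force: 0.0
pos [ 0.5352 -0.0186  0.2308] az 3.133 q6 -1.597 t 1.77 F [-0.4  0.2  0.7]
shift cm [ 0.14 -0.18  0.08] turn(cw+) -0.008
```

```bash
python3 -m jog '0 .1 -.2 6 -.008;0 .1 -.2 12 -.008;0 .1 -.2 17.5 -.008;0 .1 -.2 17.5 -.008;0 .1 -.2 17.5 -.008;0 .1 -.2 17.5 -.008;0 .1 -.2 17.5 -.008;0 .1 -.2 17.5 -.008'; python3 -c "
from h import *
shift([.537,.02,.055],np.pi)"
```

```text
time: 2.43
tool_pos: [0.54, -0.0193, 0.0592]
orientation: [-0.002, 0.708, -0.706, 0.002]
contact_force: [0.9, 0.2, -0.1]
width: 0.0003
grasp_force: 0.0
pos [ 0.54   -0.0193  0.0592] az -3.139 q6 -1.609 t 2.43 F [ 0.9  0.2 -0.1]
shift cm [-3.93  0.29  0.42] turn(cw+) -6.281
```

```bash
python3 -m jog '0 -1.5 .2 .2 0;0 -3 .2 .2 0;0 -4 .2 .2 0;0 -4.5 .2 .2 0;0 -5 .2 .2 0;0 -5.5 .2 .2 0;0 -6 .2 .2 0'; python3 -m jog '0 -.5 0 0 0;0 -1 0 0 0;0 -1.5 0 0 0;0 -2 0 0 0'
```

```text
time: 3.02
tool_pos: [0.5362, 0.0403, 0.0552]
orientation: [-0.0, 0.708, -0.706, 0.001]
contact_force: [-0.0, -2.7, 1.5]
width: 0.0
grasp_force: 1.1
time: 3.35
tool_pos: [0.5353, 0.0608, 0.0543]
orientation: [0.0, 0.708, -0.706, -0.0]
contact_force: [0.5, -1.8, 1.9]
width: -0.0002
grasp_force: 1.1
```

```bash
python3 -m jog '0 -.3 0 0 0;0 -.6 0 0 0;0 -.8 0 0 0;0 -1 0 0 0'; python3 -c "
from h import *
p,d=eyes.read_camera('top');X=pts('top',d);z=X[...,2]
m=np.zeros(z.shape,bool);m[235:262,118:185]=1
comp('pipe',m&(z>.06)&(z<.085),X)
print((X[240,106:200,1]*1000).round()[::2]);print((z[240,106:200]*1000).round()[::2])"
```

```text
time: 3.68
tool_pos: [0.5352, 0.0707, 0.0542]
orientation: [0.0, 0.708, -0.706, -0.0]
contact_force: [1.5, -2.9, 2.0]
width: -0.0004
grasp_force: 1.2
pipe 7 rect [520.5 256.7] [9.8 1.8] 3.8 med [520.4 257.3  79.4] lo [515.9 255.8  77.9] hi [525.  257.8  83.2]
[276. 274. 270. -27. 264. 261. 109. 108. 106. 105. 103. 102. 100.  99.
  98.  96.  94.  94.  94.  93.  91.  89.  87.  85.  83.  82.  79.  78.
  76.  74.  72.  71.  69.  68.  66.  65.  63.  62.  60.  59.  57.  56.
  54.  53.  51.  50.  48.]
[ 83.  80.  83. 933.  81.  82. 525. 524. 525. 524. 525. 525. 525. 524.
 524. 524. 524. 522. 515. 513. 516. 517. 517. 519. 520. 520. 523. 524.
 526. 527. 527. 527. 527. 526. 527. 527. 527. 527. 527. 527. 528. 527.
 527. 526. 525. 525. 526.]
```

```bash
python3 -m jog '0 -.15 0 0 0;0 -.3 0 0 0;0 -.4 0 0 0;0 -.5 0 0 0'; python3 -m jog '0 -.1 0 0 0;0 -.2 0 0 0;0 -.3 0 0 0'
```

```text
time: 4.07
tool_pos: [0.5351, 0.0755, 0.0543]
orientation: [0.0, 0.708, -0.706, -0.0]
contact_force: [1.1, -3.4, 0.6]
width: -0.0003
grasp_force: 1.2
time: 4.32
tool_pos: [0.5351, 0.0786, 0.0543]
orientation: [0.0, 0.708, -0.706, -0.0]
contact_force: [-0.8, -1.7, 0.8]
width: 0.0001
grasp_force: 1.2
```

```bash
python3 -c "
from h import *
p,d=eyes.read_camera('side');cv2.imwrite('pics/s1.png',cv2.resize(p[230:460,200:440],None,fx=2.5,fy=2.5)[...,::-1])"
```

```text
(no output)
```

View pics/s1.png

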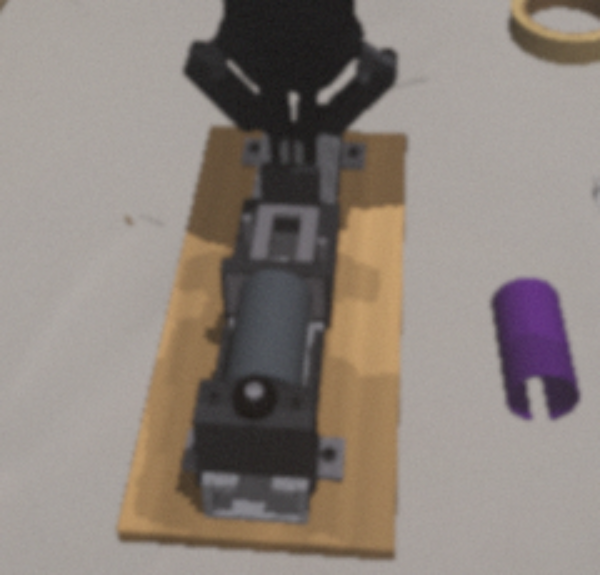

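The side crop shows the fingers behind the tab at about (290,150). The stop's face is at the pipe (270,280), and the pipe's far end is close to the end stop (255,380). I'll press on in small steps.

```bash
for i in 1; do python3 -m jog '0 -.1 0 0 0;0 -.2 0 0 0;0 -.2 0 0 0'; done; python3 -m jog '0 -.1 0 0 0;0 -.1 0 0 0'
```

```text
time: 4.62
tool_pos: [0.5351, 0.0808, 0.0542]
orientation: [0.0, 0.708, -0.706, -0.0]
contact_force: [0.6, -1.8, 0.6]
width: 0.0
grasp_force: 0.9
time: 4.78
tool_pos: [0.5351, 0.0817, 0.0543]
orientation: [0.0, 0.708, -0.706, -0.0]
contact_force: [0.4, -1.9, 0.1]
width: -0.0001
grasp_force: 1.0
```

```bash
python3 -m jog '0 -.1 0 0 0;0 -.1 0 0 0'
```

```text
time: 4.95
tool_pos: [0.5351, 0.0827, 0.0543]
orientation: [0.0, 0.708, -0.706, -0.0]
contact_force: [1.0, -2.6, -0.8]
width: -0.0
grasp_force: 1.0
```

```bash
python3 -m jog '0 -.1 0 0 0;0 -.1 0 0 0'; python3 -m jog '0 -.1 0 0 0;0 -.1 0 0 0'
```

```text
time: 5.12
tool_pos: [0.535, 0.0836, 0.0543]
orientation: [0.0, 0.708, -0.706, -0.0]
contact_force: [-0.8, -2.9, -0.1]
width: 0.0001
grasp_force: 1.1
time: 5.28
tool_pos: [0.5351, 0.0836, 0.0543]
orientation: [0.001, 0.708, -0.706, 0.001]
contact_force: [-0.4, -4.5, 0.0]
width: 0.0002
grasp_force: 2.5
```

```bash
python3 -m jog '0 -.1 0 0 0;0 -.1 0 0 0'
```

```text
time: 5.45
tool_pos: [0.5351, 0.0836, 0.0543]
orientation: [0.002, 0.708, -0.707, 0.001]
contact_force: [0.1, -7.2, 0.7]
width: -0.0001
grasp_force: 3.9
```

```bash
python3 -m jog '0 -.1 0 0 0;0 -.1 0 0 0'
```

```text
time: 5.62
tool_pos: [0.535, 0.0836, 0.0543]
orientation: [0.002, 0.707, -0.707, 0.002]
contact_force: [0.5, -9.7, 1.3]
width: -0.0
grasp_force: 5.2
```

```bash
python3 -m jog '0 -.1 0 0 0;0 -.1 0 0 0;0 -.1 0 0 0;0 -.1 0 0 0'
```

```text
time: 5.95
tool_pos: [0.535, 0.0836, 0.0543]
orientation: [-0.003, -0.707, 0.707, -0.003]
contact_force: [-0.0, -12.8, 1.4]
width: 0.0
grasp_force: 6.4
```

```bash
python3 -m jog '0 .5 0 0 0;0 1.5 0 0 0;0 3 0 0 0;0 3 0 -5 0;0 3 0 -10 0;0 4 1 -14 0;0 8 1.8 -17 0;0 12 2.5 -19 0;0 16 3.5 -19 0;0 20 4.5 -19 0'; python3 -m jog '0.5 4 .7 0 0;0.5 8 1.5 0 0;0.5 12 2.2 0 0;0.5 14 2.6 0 0;0.5 14 2.6 0 0;0.5 14 2.6 0 0;0.5 14 2.6 0 0;0.5 14 2.6 0 0';python3 -c "
from h import *
s=shift([.463,-.265,.23],np.pi)
p,d=eyes.read_camera('top');X=pts('top',d);z=X[...,2];np.savez('top1.npz',p=p,d=d)
cv2.imwrite('pics/t1.png',cv2.resize(p[200:330,95:515],None,fx=1.9,fy=1.9,interpolation=2)[...,::-1])
def box(u0,u1,v0,v1):
    m=np.zeros(z.shape,bool);m[v0:v1,u0:u1]=1;return m
B=box(165,245,220,275)
comp('plate',box(180,214,236,262)&(z>.052)&(z<.061),X)
comp('tab',box(208,240,235,262)&(z>.070)&(z<.083),X)
comp('faceplate',box(160,178,222,274)&(z>.068)&(z<.083),X)
print((z[249,110:250]*1000).round().astype(int));
print('bolt in pocket ray', [ray('top',*x,.06)[:2].round(4) for x in((417,145),)])
"
```

```text
time: 6.78
tool_pos: [0.497, -0.0928, 0.246]
orientation: [-0.002, 0.709, -0.705, 0.002]
contact_force: [0.6, -1.2, -1.2]
width: 0.0001
grasp_force: 0.0
time: 7.45
tool_pos: [0.4704, -0.2308, 0.2428]
orientation: [-0.0, 0.709, -0.705, -0.0]
contact_force: [0.3, 0.5, -0.4]
width: 0.0426
grasp_force: 0.0
pos [ 0.4704 -0.2308  0.2428] az -3.137 q6 -2.032 t 7.45 F [ 0.3  0.5 -0.4]
shift cm [3.42 0.76 1.28] turn(cw+) -6.279
plate 500 rect [538.6 137.1] [40.3 55.2] 0.5 med [536.7 135.9  56.6] lo [518.7 110.   53.5] hi [553.6 163.8  59.6]
tab 110 rect [536.4  97.2] [34.3  7. ] 1.0 med [536.3  97.   76.6] lo [519.3  93.8  73.6] hi [553.1 100.5  79.2]
faceplate 373 rect [536.  183.7] [60.  18.6] 2.1 med [535.2 181.1  78.1] lo [507.8 175.4  69.2] hi [564.  191.3  81.3]
[ 91  91  89  87  87  89  87  83  79  80  82  79  81  82 933  82  80  78
  82  80  81  81  80  81  80  79  80  81  83  81  81  81  79  81  82  83
  79  81  80  81  79  78  79  82  81  80  82  80  79  81  81  80  80  80
  79  76  75  79  79  79  78  70  64  55  51  45  48  47  46  47  58  58
  58  57  48  44  17  16  17  18  16  13  16  16  16  16  18  16  14  16
  17  13  18  13  14  17  17  18  14  56  58  54  57  58  48  46  48  76
  77  77  76  72  67  56  43  16  18  17  18  17  13  16  16  15  16  18
  15  15  16  15  17  16  16  15  15  17  17  13  15  14]
bolt in pocket ray [array([ 0.7156, -0.2338])]
```

View pics/t1.png

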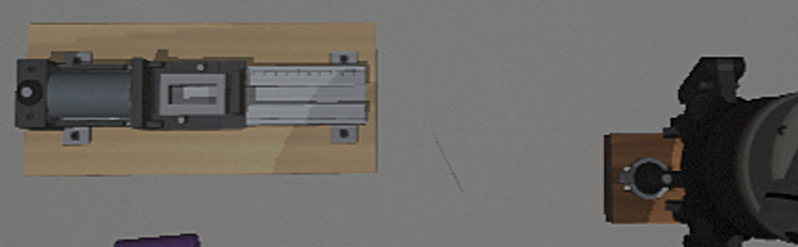

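The picture shows the pipe at about (90,95) in the crop, held between the end stop and the stop's face at (138,93). The slot is at (195,95), and the gripper hovers right of the bolt at (648,180). Next I'll go over the bolt.

```bash
python3 -m jog '0.5 3.4 .75 0 0;0.5 3.4 .75 0 0;0.5 3.4 .75 4 0;0.5 3.4 .75 8 0;0.5 3.4 .75 11 0;0.5 3.4 .75 11 0;0.5 3.4 .75 11 0;0.5 3.4 .75 11 0';python3 -c "
from h import *
shift([.463,-.265,.062],-np.pi)
p,d=eyes.read_camera('side')
cv2.imwrite('pics/s2.png',cv2.resize(p[90:230,300:460],None,fx=3.6,fy=3.6,interpolation=2)[...,::-1])
"
```

```text
time: 8.17
tool_pos: [0.4642, -0.2661, 0.1347]
orientation: [-0.0, 0.709, -0.706, 0.001]
contact_force: [0.3, 0.6, 1.1]
width: 0.043
grasp_force: 0.0
pos [ 0.4642 -0.2661  0.1347] az -3.138 q6 -2.095 t 8.17 F [0.3 0.6 1.1]
shift cm [-0.12  0.13  7.27] turn(cw+) 0.004
```

View pics/s2.png

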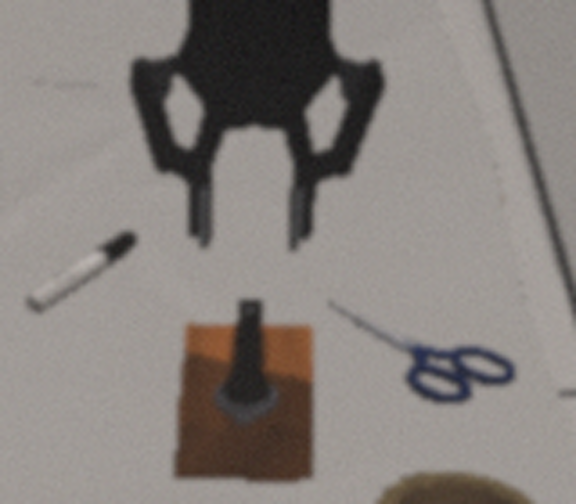

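The wing at (250,345) stands midway between the open fingers at (205,240) and (300,240). I'll go down and grip.

```bash
python3 -m jog '0.5 -.1 .1 3 0;0.5 -.1 .1 5.5 0;0.5 -.1 .1 7.2 0;0.5 -.1 .1 7.2 0;0.5 -.1 .1 7.2 0;0.5 -.1 .1 7.2 0' 40;python3 -m jog '0 0 0 0 0;0 0 0 0 0;0 0 0 0 0;0 0 0 0 0;0 0 0 0 0;0 0 0 0 0;0 0 0 0 0' 40; python3 -c "
from h import *
shift([.463,-.265,.17],-np.pi)"
```

```text
time: 8.72
tool_pos: [0.4637, -0.2661, 0.0633]
orientation: [-0.001, 0.708, -0.706, 0.002]
contact_force: [0.0, 0.3, 0.0]
width: 0.0425
grasp_force: 0.0
time: 9.3
tool_pos: [0.4628, -0.2658, 0.0625]
orientation: [-0.0, 0.708, -0.706, 0.002]
contact_force: [-1.1, 0.4, 6.2]
width: 0.0135
grasp_force: 39.2
pos [ 0.4628 -0.2658  0.0625] az -3.139 q6 -2.095 t 9.3 F [-1.1  0.4  6.2]
shift cm [ -0.06  -0.05 -10.75] turn(cw+) 0.003
```

```bash
python3 -m jog '0 0 0 -2 0;0 0 0 -5 0;0 0 0 -9 0;0 0 0 -13 0;0 0 0 -13 0;0 -4 -.7 -13 0;0 -8 -1.5 -13 0;0 -12 -2.2 -13 0;0 -16 -3 -13 0;0 -20 -3.7 -13 0';python3 -m jog '0 -4 -.7 0 0;0 -8 -1.5 0 0;0 -12 -2.2 0 0;0 -15 -2.9 0 0;0 -18 -3.4 0 0;0 -20.3 -3.7 0 0;0 -20.3 -3.7 0 0;0 -20.3 -3.7 0 0;0 -20.3 -3.7 0 0'; python3 -c "
from h import *
shift([.5365,.1375,.14],-np.pi)"
```

```text
time: 10.13
tool_pos: [0.4982, -0.0634, 0.1909]
orientation: [-0.0, 0.708, -0.706, 0.0]
contact_force: [1.2, 1.0, -1.0]
width: 0.0142
grasp_force: 39.6
time: 10.88
tool_pos: [0.5342, 0.1376, 0.1905]
orientation: [0.0, 0.708, -0.706, 0.0]
contact_force: [-0.5, 0.4, -1.0]
width: 0.0137
grasp_force: 39.6
pos [0.5342 0.1376 0.1905] az -3.139 q6 -1.321 t 10.88 F [-0.5  0.4 -1. ]
shift cm [ 0.01 -0.23  5.05] turn(cw+) 0.003
```

```bash
python3 -m jog '0 0 -.1 2 0;0 0 -.2 4 0;0 0 -.2 4.5 0;0 0 -.2 4.5 0;0 0 -.2 4.5 0;0 0 -.2 4.5 0;0 0 -.2 4.5 0'; python3 -c "
from h import *
shift([.5365,.1375,.14],-np.pi)
p,d=eyes.read_camera('side');np.savez('side1.npz',p=p,d=d)
p2,d2=eyes.read_camera('top');np.savez('top2.npz',p=p2,d=d2)
a=cv2.resize(p[240:400,270:390],None,fx=3.5,fy=3.5,interpolation=2)
cv2.imwrite('pics/s3.png',a[...,::-1])
"
```

```text
time: 11.47
tool_pos: [0.5375, 0.138, 0.1472]
orientation: [-0.001, 0.708, -0.706, 0.001]
contact_force: [-0.7, -0.5, -0.2]
width: 0.0135
grasp_force: 39.6
pos [0.5375 0.138  0.1472] az -3.139 q6 -1.322 t 11.47 F [-0.7 -0.5 -0.2]
shift cm [0.05 0.1  0.72] turn(cw+) 0.002
```

View pics/s3.png

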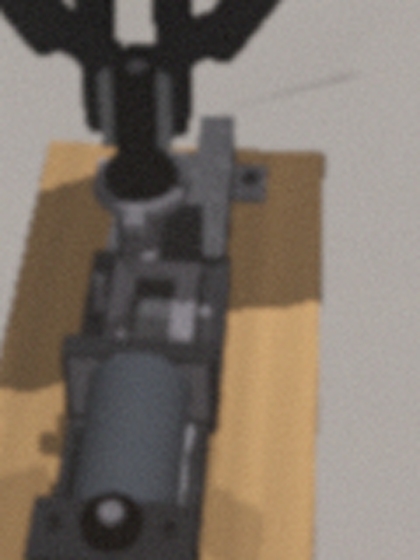

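The bolt hangs above the stop with its collar at about (140,190) in the crop. The plate with its slot is below it at (150,300). I'll measure their x offset from edges in both views.

Run:
```python
from h import *
np.set_printoptions(linewidth=230)
g=cv2.cvtColor(np.load('top1.npz')['p'],cv2.COLOR_RGB2GRAY).astype(float)
def cross(a,th):
    i=np.where((a[:-1]<th)!=(a[1:]<th))[0]; return [round(k+(th-a[k])/(a[k+1]-a[k]),2) for k in i]
col=g[232:268,185:188].mean(1); print('top cols185-7',cross(col,82)); 
col2=g[232:268,212:214].mean(1); print('top col212',cross(col2,82))
row=g[256:258,172:225].mean(0); print('top row',cross(row,82))
def r(n,u,v,z): return ray(n,u,v,z)[:2].round(4)
for a in cross(col,82): print(r('top',186,232+a,.056))
for a in cross(row,82): print(r('top',172+a,256.5,.056))
# rail lips slot edges top, ahead of tab
c=g[225:275,235:250].mean(1).astype(int);print('rail',c)
s=cv2.cvtColor(np.load('side1.npz')['p'],cv2.COLOR_RGB2GRAY)
print('side rows'); 
for v in list(range(288,306,2))+list(range(312,340,2)): print(v,s[v,292:340])
c=cal('side');W=np.linalg.inv(np.array(c['world_from_camera']))
def proj(x,y,z):
    q=W[:3,:3]@[x,y,z]+W[:3,3];return (c['cx']+c['fx']*q[0]/-q[2]).round(1),(c['cy']-c['fy']*q[1]/-q[2]).round(1)
x,y,z=get_state()['tool_pos']
print('collar c/L/R',proj(x,y,z-.026),proj(x+.019,y,z-.023),proj(x-.019,y,z-.023))
print('head near end',[proj(x+sx,y+.018,z+.019-dz) for sx in(.007,-.007) for dz in(.065,.073)])
print('plate L/R',[proj(.5365+sx,.1375+sy,.056) for sy in(.0,.028) for sx in(.018,-.018)],'slot',[proj(.5365+sx,.1375+.021,.056) for sx in(.0085,-.0085)])
```

```text
top cols185-7 [np.float64(6.38), np.float64(12.05), np.float64(13.95), np.float64(14.4), np.float64(22.07), np.float64(28.27)]
top col212 [np.float64(6.58), np.float64(27.35)]
top row [np.float64(6.39), np.float64(40.64)]
[0.5545 0.1548]
[0.5451 0.1546]
[0.5419 0.1545]
[0.5412 0.1545]
[0.5285 0.1541]
[0.5182 0.1539]
[0.5244 0.1665]
[0.5245 0.1103]
rail [117 117 116 115 116 116 118 119  69  69 140 133 100 129 130 136 132 130 136 138  83 139 133 133 133 130 136 139  75  84 125 136 138 134 131 135 137  92 136 136  80 102 128 124 124 124 122 119 120 121]
side rows
288 [146 147 149 150 142 119  95  75  49  38  38  33  31  34  34  30  35  30  34  36  33  33  34  32  32  29  35  38  50  71  82  84  91  97  96  94  90  91  95  86  90  93  91  87  76  76  79  75]
290 [139 133 121 113 102  86  70  62  40  33  31  35  34  34  36  31  32  36  31  36  29  32  31  34  34  30  33  40  48  65  79  81  90  93  98  93  92  93  92  91  84  89  88  80  68  70  72  59]
292 [94 87 94 85 77 68 67 57 47 36 32 33 34 33 34 35 32 33 32 34 34 32 34 33 34 34 38 44 51 62 67 75 77 91 93 93 93 94 90 95 89 90 86 76 
[... 3450 characters left out ...]
4  51  54  58  58  59  56  55  57  55  54  54  56  62  62  64  64  68  67  66  60  58  59  60  61  56  56  59  78 115 144 155 157 156 154]
collar c/L/R (np.float64(310.5), np.float64(294.0)) (np.float64(296.7), np.float64(291.7)) (np.float64(324.2), np.float64(293.1))
head near end [(np.float64(304.3), np.float64(313.6)), (np.float64(304.6), np.float64(317.8)), (np.float64(314.5), np.float64(314.1)), (np.float64(314.7), np.float64(318.4))]
plate L/R [(np.float64(300.1), np.float64(327.2)), (np.float64(324.8), np.float64(328.6)), (np.float64(297.5), np.float64(341.3)), (np.float64(323.0), np.float64(342.8))] slot [(np.float64(304.8), np.float64(338.1)), (np.float64(316.7), np.float64(338.8))]
```

```bash
python3 -m jog '0 .05 .15 1 0;0 .05 .15 2 0;0 .05 .15 3 0;0 .05 .15 3.2 0;0 .05 .15 3.2 0;0 .05 .15 3.2 0'; python3 -c "
from h import *
shift([.536,.1374,.082],-np.pi)"
```

```text
time: 12.07
tool_pos: [0.535, 0.1376, 0.1136]
orientation: [0.0, 0.708, -0.706, -0.0]
contact_force: [-0.1, -0.7, -1.0]
width: 0.0134
grasp_force: 39.6
pos [0.535  0.1376 0.1136] az -3.139 q6 -1.322 t 12.07 F [-0.1 -0.7 -1. ]
shift cm [ 0.02 -0.1   3.16] turn(cw+) 0.003
```

```bash
python3 -m jog '0 0 -.1 0 0;0 0 -.1 0 0;0 0 -.1 0 0;0 0 -.1 .2 0;0 0 -.1 .4 0;0 0 -.1 .4 0'; python3 -m jog '0 0 0 .2 0;0 0 0 .4 0;0 0 0 .4 0'
```

```text
time: 12.57
tool_pos: [0.5358, 0.1375, 0.1093]
orientation: [0.0, 0.708, -0.706, -0.0]
contact_force: [0.9, -0.9, -1.2]
width: 0.0135
grasp_force: 39.6
time: 12.82
tool_pos: [0.5357, 0.1375, 0.1052]
orientation: [0.0, 0.708, -0.706, -0.0]
contact_force: [-0.5, -0.2, -0.9]
width: 0.0134
grasp_force: 39.6
```

```bash
python3 -m jog '0 0 0 .2 0;0 0 0 .4 0;0 0 0 .6 0;0 0 0 .6 0'; python3 -m jog '0 0 0 .2 0;0 0 0 .4 0;0 0 0 .6 0;0 0 0 .6 0'; python3 -m jog '0 0 0 .2 0;0 0 0 .4 0;0 0 0 .6 0;0 0 0 .7 0;0 0 0 .7 0'
```

```text
time: 13.15
tool_pos: [0.5357, 0.1375, 0.0992]
orientation: [0.0, 0.708, -0.706, -0.0]
contact_force: [0.8, -0.1, -1.1]
width: 0.0132
grasp_force: 39.6
time: 13.48
tool_pos: [0.5358, 0.1375, 0.0933]
orientation: [0.0, 0.708, -0.706, -0.0]
contact_force: [-0.9, -0.2, -0.4]
width: 0.0136
grasp_force: 39.6
time: 13.9
tool_pos: [0.5358, 0.1375, 0.0864]
orientation: [0.0, 0.708, -0.706, -0.0]
contact_force: [0.1, -0.2, 0.0]
width: 0.0141
grasp_force: 39.6
```

Entry is free. I'll press down onto the plate now, to about 10 N (roughly 4 mm of travel).

```bash
python3 -m jog '0 0 0 .2 0;0 0 0 .4 0;0 0 0 .4 0'; python3 -m jog '0 0 0 .1 0;0 0 0 .2 0;0 0 0 .2 0'; python3 -m jog '0 0 0 .1 0;0 0 0 .2 0;0 0 0 .2 0'
```

```text
time: 14.15
tool_pos: [0.5362, 0.1376, 0.0826]
orientation: [-0.0, 0.708, -0.706, 0.0]
contact_force: [-0.7, -1.4, 0.2]
width: 0.0134
grasp_force: 39.7
time: 14.4
tool_pos: [0.5362, 0.1376, 0.0812]
orientation: [-0.0, 0.708, -0.706, 0.0]
contact_force: [-0.4, 0.6, 2.8]
width: 0.0137
grasp_force: 40.2
time: 14.65
tool_pos: [0.5362, 0.1376, 0.0794]
orientation: [-0.0, 0.708, -0.706, 0.0]
contact_force: [-3.8, -0.2, 6.5]
width: 0.0135
grasp_force: 40.7
```

```bash
python3 -m jog '0 0 0 .1 0;0 0 0 .15 0;0 0 0 .15 0;0 0 0 .15 0'; python3 -m jog '0 0 0 .05 0;0 0 0 .05 0;0 0 0 .05 0'
```

```text
time: 14.98
tool_pos: [0.5363, 0.1376, 0.0785]
orientation: [-0.0, 0.708, -0.706, 0.0]
contact_force: [-2.7, -0.2, 8.6]
width: 0.0135
grasp_force: 40.9
time: 15.23
tool_pos: [0.5363, 0.1376, 0.0781]
orientation: [-0.0, 0.708, -0.706, 0.0]
contact_force: [-3.0, -1.1, 9.1]
width: 0.0133
grasp_force: 41.0
```

```bash
python3 -m jog '0 0 0 0 .1;0 0 0 0 .2;0 0 0 0 .3;0 0 0 0 .4;0 0 0 0 .4'
```

```text
time: 15.65
tool_pos: [0.5375, 0.1381, 0.0785]
orientation: [0.002, -0.552, 0.834, -0.001]
contact_force: [-1.0, 0.2, 9.0]
width: 0.0137
grasp_force: 41.6
```

```bash
python3 -m jog '0 0 0 0 .1;0 0 0 0 .2;0 0 0 0 .3;0 0 0 0 .4;0 0 0 0 .5;0 0 0 0 .6;0 0 0 0 .6'; python3 -c "
from h import *
shift([.5363,.1376,.0781],np.pi/2);print(get_state()['ft_torque'])"
```

```text
time: 16.23
tool_pos: [0.5372, 0.1387, 0.0785]
orientation: [0.002, -0.282, 0.96, 0.001]
contact_force: [-1.0, 1.1, 10.0]
width: 0.0133
grasp_force: 41.5
pos [0.5372 0.1387 0.0785] az 2.142 q6 -0.319 t 16.23 F [-1.   1.1 10. ]
shift cm [ 0.13 -0.04  0.04] turn(cw+) 0.571
[ 0.27399658  0.40566773 -0.06163287]
```

```bash
python3 -m jog '0 0 0 0 .1;0 0 0 0 .2;0 .05 0 0 .3;0 .05 0 0 .4;0 .05 0 0 .5;0 .1 0 0 .56;0 .1 0 0 .56;0 .1 0 0 .56'; python3 -c "
from h import *
shift([.5363,.1380,.0781],np.pi/2);print(get_state()['ft_torque'])
p,d=eyes.read_camera('side');np.savez('side2.npz',p=p,d=d)"
```

```text
time: 16.9
tool_pos: [0.5368, 0.1383, 0.0786]
orientation: [0.002, -0.007, 1.0, 0.001]
contact_force: [-0.8, 1.6, 9.7]
width: 0.0135
grasp_force: 41.4
pos [0.5368 0.1383 0.0786] az 1.585 q6 0.237 t 16.9 F [-0.8  1.6  9.7]
shift cm [ 0.05 -0.03  0.05] turn(cw+) 0.014
[ 0.41970715  0.25730905 -0.07610941]
```

```bash
python3 -m jog '0 0 0 -.1 0.014;0 0 0 -.15 .014;0 0 0 -.15 .014'; python3 -m jog '0.1 0 0 0 0;0.2 0 0 0 0;0.3 0 0 0 0;0.35 0 0 0 0;0.35 0 0 0 0;0.35 0 0 0 0'; python3 -m jog '0.35 0 0 -1 0;0.35 0 0 -2 0;0.35 0 0 -4 0;0.35 0 0 -7 0;0.35 0 0 -11 0;0.35 4 0 -13 0;.35 8 0 -13 0;.35 12 0 -13 0;.35 16 0 -13 0;.35 16 0 -13 0'; python3 -c "
from h import *
shift([.5363,.1380,.0781],np.pi/2)"
```

```text
time: 17.2
tool_pos: [0.5367, 0.1382, 0.0797]
orientation: [0.002, -0.0, 1.0, 0.001]
contact_force: [-1.1, 1.1, 5.7]
width: 0.0136
grasp_force: 40.4
time: 17.7
tool_pos: [0.5349, 0.1369, 0.0778]
orientation: [-0.0, 0.0, 1.0, -0.0]
contact_force: [1.0, 0.0, -0.7]
width: 0.0297
grasp_force: 0.0
time: 18.53
tool_pos: [0.3668, 0.1355, 0.2081]
orientation: [-0.003, -0.001, 1.0, -0.001]
contact_force: [0.6, -1.1, -1.5]
width: 0.03
grasp_force: 0.0
pos [0.3668 0.1355 0.2081] az 1.572 q6 0.352 t 18.53 F [ 0.6 -1.1 -1.5]
shift cm [-17.04   0.25  12.88] turn(cw+) 0.002
```

```bash
python3 -c "
from h import *
p,d=eyes.read_camera('top');X=pts('top',d);z=X[...,2]
q,_=eyes.read_camera('side')
a=cv2.resize(p[205:290,95:255],None,fx=2.4,fy=2.4,interpolation=2);b=cv2.resize(q[230:420,260:390],None,fx=3,fy=3,interpolation=2)
im=np.zeros((570,780,3),np.uint8);im[:a.shape[0],:a.shape[1]]=a;im[:b.shape[0],390:390+b.shape[1]]=b;cv2.imwrite('pics/f.png',im[...,::-1])
m=np.zeros(z.shape,bool);m[225:275,180:225]=1
comp('wing',m&(z>.085)&(z<.13),X)
m[:]=0;m[235:262,212:240]=1;comp('tab',m&(z>.07)&(z<.083),X)"
```

```text
wing 262 rect [538.2 137.2] [14.2 32.8] 88.9 med [538.2 134.8 113.9] lo [522.5 130.3  88.7] hi [554.1 143.6 116.7]
tab 114 rect [536.3  97.2] [ 8.1 34.2] 89.6 med [537.   96.9  76.6] lo [519.3  93.3  72. ] hi [553.2 100.8  79. ]
```

View pics/f.png

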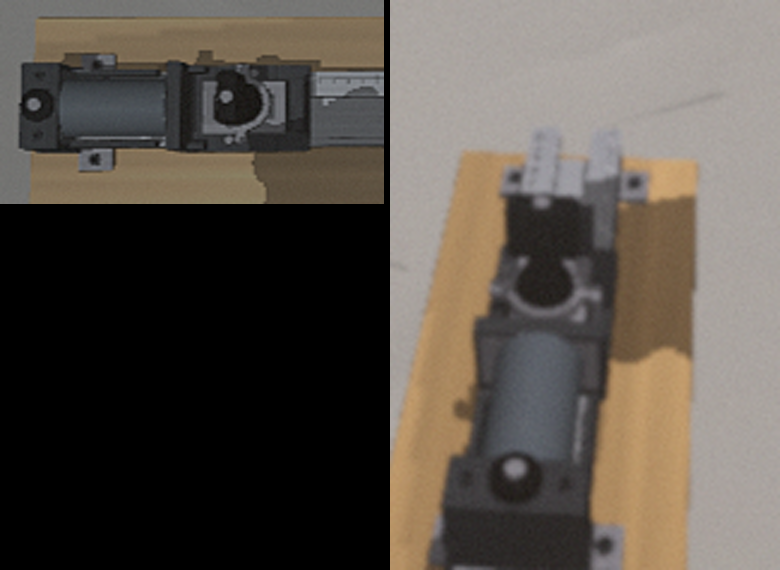

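The picture shows the wing crosswise over the slot, at about (235,100) in the top crop. Its top is at 114 mm, so the grip point is at 99 mm, which is the locked height. The pipe is nipped between the two stops, the stop has not moved and the arm is clear.

```bash
python3 -c "
from rig import sign_off
print(sign_off())"
```

```text
the job is handed in; nothing more can be done
None
```

The job is handed in after about 19 s of robot time: the pipe was nipped at about 11 N, the T-bolt is locked crosswise under the rail and released, and the arm stayed well clear of the jar; the sign-off gave no verdict.

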